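# Set the limit ring, refit the cooker knob and hold it pressed

### The job

The control knob of the white table-top hot plate was pulled off for cleaning. First turn the metal limit ring on its control panel so that its red pointer clicks into the four-dot mark; then take the black knob from the counter, turn it so that its D-shaped bore matches the flat of the brass shaft, push it fully home on the shaft and press it all the way down against the shaft's spring. Finish while still holding the knob pressed down (do not let go), with the ring still at four, and leave the sauce bowl and the two little dishes alone.

Things in the scene. Friction and masses are not known exactly. Their poses are not given: they have to be found in the camera images.
- cooker: White hot plate fixed on the counter, 300 (x) x 200 (y) x 55 mm high. Origin: centre of the underside, x away from the robot. Upright control axis (ring and shaft) at x = -85, y = 0 mm; steel panel at z = 55 mm, clear for 60 mm round the axis. Beyond it a dark heating disc 160 mm wide, 9 mm high.
- limit_ring (a joint): Angle (rad) of the knurled aluminium ring round the shaft, 56 mm across, from 2 to 20 mm above the panel. Grows clockwise seen from above. Click stops: one dot 0.0, two 0.4, three 0.8, four 1.2, five 1.6; a detent (about 0.15 N m to turn) pulls it into the nearest stop when let go. Starts at one or two dots.
- ring_pointer (a point): Centre of the limit ring's top face, on the control axis (75 mm above the counter). Turns with the ring: x points along its red pointer, z up.
- mark_four (a point): The innermost dot of the four-dot mark printed on the panel, 37.5 mm from the control axis. The marks are rows of 1 to 5 black dots on the panel on the ring's far side, running outward.
- shaft_tip (a point): Top centre of the upright brass D-shaft, on the control axis, 105 mm above the counter when not pressed, 30 mm above the ring. 14 mm diameter with one flat 3.5 mm from the axis; the top 4 mm taper by 2.2 mm all round. x points out of the flat (a short black line on the tip lies along x), z up. Its angle varies; it stays where it stands (0.15 N m).
- shaft (a joint): How far the shaft is pressed down (m): 0 free, 0.008 fully down at a hard stop. Spring: 5.6 N to start moving, 11.2 N at full travel.
- knob: Loose black knob, 40 to 85 g, upright, bore down. Origin: centre of the underside, on the bore's axis; x towards the white pointer line. Flange 52 mm wide, 5 mm high; above it a wing grip 46 (x) x 26 (y) mm up to z = 38 mm: grip across the 26 mm. Blind D bore from below, 20 mm deep, 0.7 mm wider than the shaft all round, flat on the +x side.
- knob_pointer (a point): Centre of the knob's top, 38 mm above its origin, same axes. The knob goes on only with its x the same way as shaft_tip's x. Seated, the knob's origin is 20 mm below shaft_tip; pressed fully down it is 77 mm above the counter, 2 mm over the ring.
- sauce_bowl: White bowl of yellow sauce, 155 mm wide, 44 mm high, loose. Origin: centre of the underside. To be left alone.
- dip_dish_1: Small black dish, 70 mm wide, 19 mm high, loose. Origin: centre of the underside. To be left alone.
- dip_dish_2: Small cream dish, 70 mm wide, 19 mm high, loose. Origin: centre of the underside. To be left alone.
Mind the look-alikes: they are no part of the job. What is meant by the knob is not orange, pink or purple, and is the smaller of those in its own colour.

How it is judged:
By the outcome, as a careful person would: the job done as asked, in the order asked, and still so for the second after the job is handed in, while the arm keeps its last pose, push and grip.
It also fails if it takes over 51 s, if anything falls off the work surface, if the arm or the gripper's body presses on something with over 40 N, if the wrist force passes 120 N, or if a joint passes its speed limit or range.

### The arm

A 6-joint arm with a two-finger parallel gripper is mounted at the origin on a cart in front of the work surface, level with it; the furniture and walls round the work are solid. World frame = base frame: x ahead of the robot, y to its left, z up, the work surface at z = 0. Lengths are in m, angles in rad, forces in N, time in s.
With the tool pointing down it reaches from about 0.375 to 0.925 m from the base axis. Payload 5.7 kg.
Tool frame: the origin (TCP) lies on the centre line of the jaws, within the pads' length; the fingertips stand 14 mm ahead of it and the grasp point (between the pads) lies 5 mm behind it (r.tip_reach is the distance from the TCP to the fingertips, in m); z points along the fingers, y is the line along which they close (so a half turn about z gives the same grasp; the last joint's range is limited). The gripper opens to 88 mm and grips with 3 to 60 N. Pads are 20 mm wide; open, the fingers measure 115 mm over their backs; the gripper's body (75 mm by 178 mm) begins 61 mm behind the grasp point.
Start: joints at [1.077, 0.359, 1.51, -0, 1.272, -0.115], TCP at [0.222, 0.557, 0.237] pointing down, gripper open.
Joint ranges: [-2.97, 2.97], [-1.01, 2.36], [0.21, 2.38], [-0.96, 4.11], [0.2, 2.71], [-2.98, 2.98]. Speed limits (rad/s): [2.39, 2.39, 3.14, 3.14, 3.14, 3.14].

### API

Orientations are given as a rotation vector (axis times angle).
In Python, from cell import r gives the robot as it stands.
- The arm moves only by the tool carry_out, never from a script. Its argument "motion" is a list of rows, each a list of 7 numbers: the shift along the tool's x, y, z in m, then the turn, a rotation vector about the tool's x, y, z in rad, then the closure, from -1 (fully open) to 1 (shut), so that 0 is half open. In form: [[tx, ty, tz, wx, wy, wz, gripper], ...]. A call has 1 to 20 rows; each row is the pose to reach, as a shift and turn from the pose commanded when the call began, along the tool's axes at that moment; what a row does not reach only later rows make up. A row lasts 1/12 s, in which the tool goes at most 41.7 mm and 7.16 degrees, less where a joint would pass 70% of its speed; a pose out of reach is approached as far as the arm can. A call with a gripper value outside its range is refused whole. The fingers move at their own pace and stop on an object; "grip_force" is the grip in N (left out, the last holds). Time passes only in rows, so rows that repeat a pose let the fingers close. It gives the time, the measured TCP pose, the force, the opening and the grip force at its end, in the units of the state.
- r.sense(): the state, without advancing time (a new reading comes with each control period).
- r.grab_frame(name): name is "scene" or "side" or "wrist"; returns a dict with "pixels" (420x560x3 uint8, red, green, blue), "depth" (420x560 float32, m along the optical axis (not along the pixel's ray), 0 where there is no reading), "vfov" (degrees; the focal length in pixels is half the picture's height over the tangent of half this angle, whatever the lens; pixels are square), "cx", "cy" (the principal point, pixels), "dist_coeffs" ([k1, k2, p1, p2, k3] as OpenCV has them; the pictures are not rectified), "view" (4x4, takes a point from world to camera coordinates). Camera axes: x right, y down, z forward; pixel columns grow to the right and rows downward; lengths in m; the calibration is good to about 2 mm. A picture is of the moment at which its call begins.
- r.close_job(): hands the job in; it is judged then, once.
The state is a dict: "t": time; "joint_positions": joint angles; "joint_vel": joint speeds; "tau": joint torques, N m; "ee_pos": TCP position; "ee_rot": TCP orientation; "wrist_force": force on the tool from outside, world axes, zero at the start; "ft_torque": the same for the moment, N m; "gripper_width": finger opening in m; "gripper_force": force on a finger pad.
Only numpy, scipy, OpenCV 4.12 (cv2) and the standard library are available. Lean on these libraries where they do the work, as an engineer would, in place of code of your own. Each camera call takes 0.05 s, during which the arm holds its last target. There are 200 camera calls.

## Working session

There is one attempt and no reset: what is moved stays moved. The work goes in short steps, Python scripts to look and compute and a tool call to move; the robot and the scene stay as the last step left them, time stands still between calls to the robot, and variables do not carry over. Pictures are saved under pics/ and viewed, at most 10 in all, crops included, and the job is handed in when it is done.

Besides the shell and the picture viewer there is one more tool, called as name(argument=value, ...) on one line, values as JSON. carry_out: Moves the arm, as the interface text tells. Its arguments: {"type":"object","properties":{"motion":{"type":"array"},"grip_force":{"type":"number"}},"required":["motion"]}

```bash
mkdir -p pics
cat > h.py <<'E'
import numpy as np, cv2, pickle
from cell import r
def grab(n,save=None):
    f=r.grab_frame(n)
    if save: pickle.dump(f,open(save+'.pkl','wb')); cv2.imwrite('pics/'+save+'.png',f['pixels'][...,::-1])
    return f
def K(f):
    h=f['pixels'].shape[0]; F=h/2/np.tan(np.radians(f['vfov'])/2)
    return np.array([[F,0,f['cx']],[0,F,f['cy']],[0,0,1]])
def ray(f,px):
    px=np.array(px,float).reshape(-1,1,2)
    u=cv2.undistortPoints(px,K(f),np.array(f['dist_coeffs'],float)).reshape(-1,2)
    V=np.array(f['view']);R=V[:3,:3];o=-R.T@V[:3,3]
    return o,np.c_[u,np.ones(len(u))]@R
def plane(f,px,z):
    o,d=ray(f,px); return o+d*((z-o[2])/d[:,2])[:,None]
def deep(f,px):
    o,d=ray(f,px); p=np.array(px).reshape(-1,2).astype(int)
    return o+d*f['depth'][p[:,1],p[:,0]][:,None]
def proj(f,P):
    V=np.array(f['view']); return cv2.projectPoints(np.array(P,float).reshape(-1,1,3),cv2.Rodrigues(V[:3,:3])[0],V[:3,3],K(f),np.array(f['dist_coeffs'],float))[0].reshape(-1,2)
def load(n): return pickle.load(open(n+'.pkl','rb'))
E
python3 - <<'E'
from h import *
a=[grab(n,n+'0')['pixels'] for n in ('scene','side','wrist')]
s=r.sense(); print(s['t'],s['ee_pos'],s['ee_rot'],r.tip_reach)
E
```

```text
0.15 [0.22163451 0.55702707 0.23599756] [-5.91459306e-01 -3.08496496e+00  2.13133329e-03] 0.014
```

View pics/scene0.png

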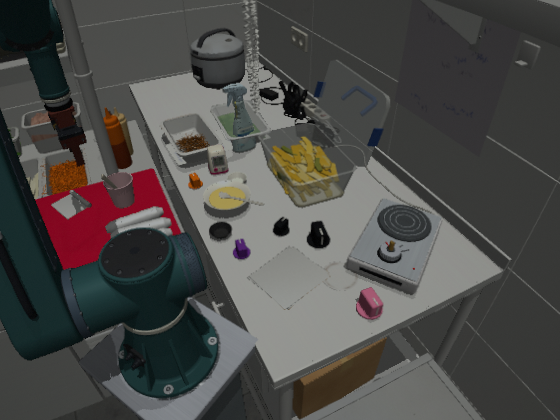

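View pics/side0.png

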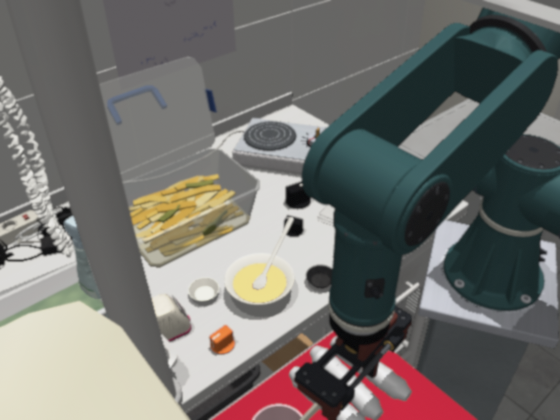

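The scene view shows two black knobs. The smaller, at about (282,226), is the target; the larger look-alike is at (318,234). The cooker's ring and shaft are at about (390,252). The side view shows the same two knobs at (295,226) and (297,194).

Run:
```python
from h import *
np.set_printoptions(precision=4,suppress=True)
f=load('scene0'); g=load('side0')
pts=[(282,226),(318,234),(390,252),(404,223),(241,248),(220,231),(227,200),(310,272),(370,305)]
print(deep(f,pts))
print(plane(f,[(390,252)],.075))
print(deep(g,[(295,228),(297,194)]))
w=load('wrist0')
Rt=cv2.Rodrigues(np.array(r.sense()['ee_rot']))[0]; print(Rt)
V=np.array(w['view']); print(Rt.T@(-V[:3,:3].T@V[:3,3]-r.sense()['ee_pos']), Rt.T@V[:3,:3].T)
print(f['vfov'],w['vfov'])
cv2.imwrite('pics/c1.png',cv2.resize(f['pixels'][170:330,200:450,::-1],None,fx=3.2,fy=3.2,interpolation=cv2.INTER_CUBIC))
```

```text
[[ 0.4766 -0.0061  0.0398]
 [ 0.496  -0.1186  0.0518]
 [ 0.5243 -0.3266  0.0734]
 [ 0.6711 -0.3129  0.0607]
 [ 0.3398  0.0432  0.0343]
 [ 0.3831  0.1619  0.0032]
 [ 0.4914  0.2206  0.0263]
 [ 0.3885 -0.1579  0.0138]
 [ 0.3525 -0.3502  0.0488]]
[[ 0.5227 -0.3269  0.075 ]]
[[ 0.4834  0.0232  0.0225]
 [ 0.5174 -0.0934  0.0356]]
[[-0.9291  0.3699 -0.0007]
 [ 0.3699  0.9291 -0.0012]
 [ 0.0002 -0.0014 -1.    ]]
[ 0.0768  0.0002 -0.148 ] [[-0.     -0.9601 -0.2795]
 [ 1.      0.0001 -0.0003]
 [ 0.0003 -0.2795  0.9601]]
53.85796218805045 58.58566241610386
```

View pics/c1.png

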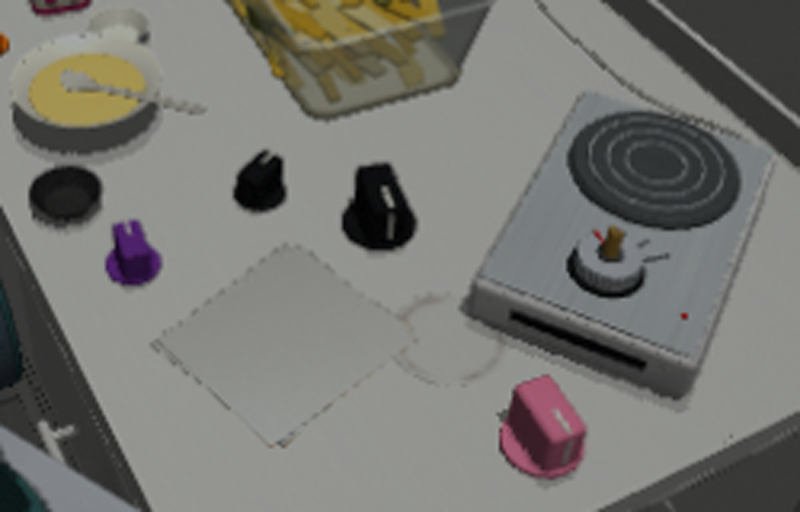

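The crop shows the ring at about (607,262) with its red pointer up-left, and the brass shaft at (613,243). The small black knob is at (260,183) and the large one at (380,208). I'll move to a viewpoint that covers both the ring and the knob.

carry_out(motion=[[-0.52, -0.554, -0.03, 0, 0, 1.4, -1], [-0.52, -0.554, -0.03, 0, 0, 1.4, -1], [-0.52, -0.554, -0.03, 0, 0, 1.4, -1], [-0.52, -0.554, -0.03, 0, 0, 1.4, -1], [-0.52, -0.554, -0.03, 0, 0, 1.4, -1], [-0.52, -0.554, -0.03, 0, 0, 1.4, -1], [-0.52, -0.554, -0.03, 0, 0, 1.4, -1], [-0.52, -0.554, -0.03, 0, 0, 1.4, -1], [-0.52, -0.554, -0.03, 0, 0, 1.4, -1], [-0.52, -0.554, -0.03, 0, 0, 1.4, -1], [-0.52, -0.554, -0.03, 0, 0, 1.4, -1], [-0.52, -0.554, -0.03, 0, 0, 1.4, -1], [-0.52, -0.554, -0.03, 0, 0, 1.4, -1], [-0.52, -0.554, -0.03, 0, 0, 1.4, -1], [-0.52, -0.554, -0.03, 0, 0, 1.4, -1], [-0.52, -0.554, -0.03, 0, 0, 1.4, -1], [-0.52, -0.554, -0.03, 0, 0, 1.4, -1], [-0.52, -0.554, -0.03, 0, 0, 1.4, -1], [-0.52, -0.554, -0.03, 0, 0, 1.4, -1], [-0.52, -0.554, -0.03, 0, 0, 1.4, -1]])

```text
t: 1.82
ee_pos: [0.5013, -0.1526, 0.2664]
ee_rot: [2.443, 1.974, -0.0]
wrist_force: [0.0, 0.4, 0.3]
gripper_width: 0.0881
gripper_force: 0.0
```

Run:
```python
from h import *
np.set_printoptions(precision=4,suppress=True)
f=grab('wrist','w1'); s=r.sense(); print(s['t'],s['ee_pos'],s['joint_positions'],cv2.Rodrigues(np.array(s['ee_rot']))[0])
print(proj(f,[(.48,-.005,.038),(.525,-.325,.105)]))
```

```text
1.8667 [ 0.5001 -0.1504  0.2662] [-0.4246  0.2199  1.6353  0.0002  1.2875 -0.2142] [[ 0.209   0.9779 -0.0009]
 [ 0.9779 -0.209   0.0007]
 [ 0.0005 -0.0011 -1.    ]]
[[221.2372  40.3312]
 [336.8562 363.32  ]]
```

View pics/w1.png

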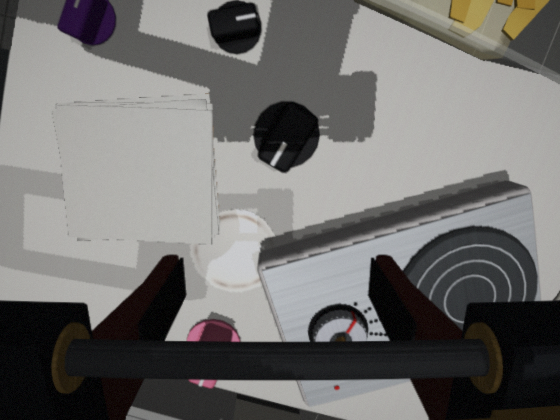

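This wrist view shows the small knob at (235,25) with its white line at (246,17), and the large knob at (285,135). The ring is at about (338,328) with a red pointer at (351,323), and a gripper crossbar hides the shaft. I'll go above the shaft, lower.

carry_out(motion=[[-0.151, 0.058, 0.056, 0, 0, 0, -0.8], [-0.151, 0.058, 0.056, 0, 0, 0, -0.8], [-0.151, 0.058, 0.056, 0, 0, 0, -0.8], [-0.151, 0.058, 0.056, 0, 0, 0, -0.8], [-0.151, 0.058, 0.056, 0, 0, 0, -0.8], [-0.151, 0.058, 0.056, 0, 0, 0, -0.8], [-0.151, 0.058, 0.056, 0, 0, 0, -0.8]])

```text
t: 2.45
ee_pos: [0.5251, -0.307, 0.2104]
ee_rot: [-2.438, -1.978, -0.0]
wrist_force: [0.6, 0.8, 0.5]
gripper_width: 0.0791
gripper_force: 0.0
```

Run:
```python
from h import *
np.set_printoptions(precision=4,suppress=True)
f=grab('wrist','w2'); s=r.sense(); print(s['t'],s['ee_pos'],s['joint_positions'])
cv2.imwrite('pics/c2.png',cv2.resize(f['pixels'][100:340,150:470,::-1],None,fx=2.5,fy=2.5,interpolation=cv2.INTER_CUBIC))
```

```text
2.5 [ 0.5254 -0.3067  0.2109] [-0.6424  0.3946  1.5216  0.0007  1.2268 -0.4359]
```

View pics/c2.png

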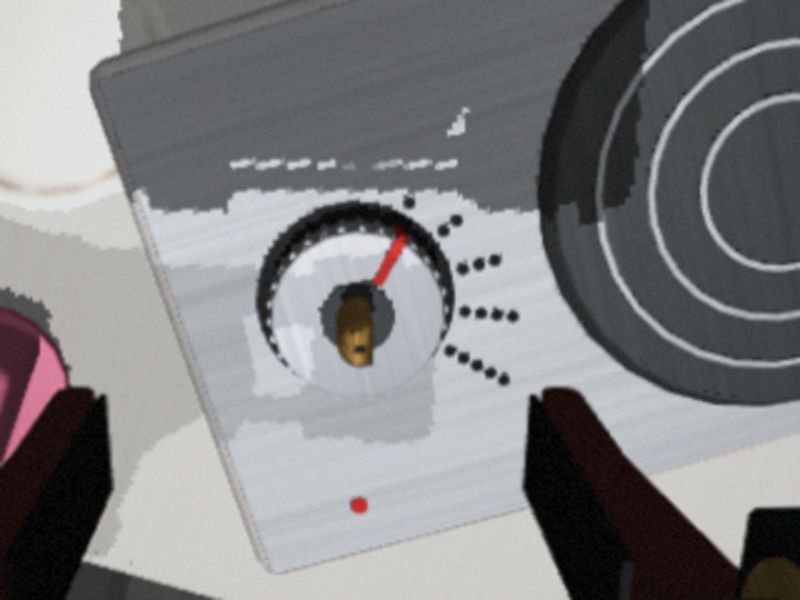

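The crop shows the ring centred at about (357,318) and the red pointer running (378,284) to (405,235). The inner dots for one to five are at (409,203), (444,231), (462,269), (465,310) and (450,350). The brass tip is near (353,350) with its black line at about (362,349).

```bash
cat > m.py <<'E'
from h import *
from scipy.optimize import least_squares
np.set_printoptions(precision=4,suppress=True)
f=load('w2')
c=lambda a:np.array(a,float)/2.5+[150,100]-.3
D=plane(f,c([(409,203),(444,231),(462,269),(465,310),(450,350)]),.055)[:,:2]
s=least_squares(lambda p:np.hypot(*(D-p).T)-.0375,[.525,-.325]); ax=s.x
print('axis',ax,'res mm',s.fun*1e3)
ang=lambda v:np.degrees(np.arctan2(v[...,1],v[...,0]))
print('dot angles',ang(D-ax))
R=f['pixels'].astype(int); m=(R[...,0]>150)&(R[...,1]<90)&(R[...,2]<90)
m[:180]=0;m[240:]=0;v,u=np.nonzero(m);sel=(u>290)&(u<325);print('red',sel.sum())
P=plane(f,np.c_[u,v][sel],.075)[:,:2]
d=P-ax;print('pointer angle',ang(d.mean(0)),'radii',np.hypot(*d.T).min(),np.hypot(*d.T).max(), 'line', ang(np.linalg.svd(P-P.mean(0))[2][0]))
print('depth ring top',deep(f,c([(290,330),(420,330),(360,380)])),'tip',deep(f,c([(353,350)])),'panel',deep(f,c([(440,420)])))
print('tip plane',plane(f,c([(353,350)]),.105))
t=f['pixels'][215:250,278:308]
cv2.imwrite('pics/c3.png',cv2.resize(t[...,::-1],None,fx=16,fy=16,interpolation=cv2.INTER_NEAREST))
E
python3 m.py
```

```text
axis [ 0.5345 -0.3224] res mm [-0.0684  0.1695 -0.1632  0.0704 -0.0155]
dot angles [ 50.5114  27.2472   4.8509 -17.4549 -40.6703]
red 78
pointer angle 50.570571274219446 radii 0.012606339113227677 0.029293500184663757 line -129.1220433126837
depth ring top [[ 0.5125 -0.3223  0.0743]
 [ 0.5532 -0.3307  0.075 ]
 [ 0.5312 -0.3432  0.0756]] tip [[ 0.532  -0.3221  0.1054]] panel [[ 0.5552 -0.372   0.0549]]
tip plane [[ 0.532  -0.3222  0.105 ]]
```

View pics/c3.png

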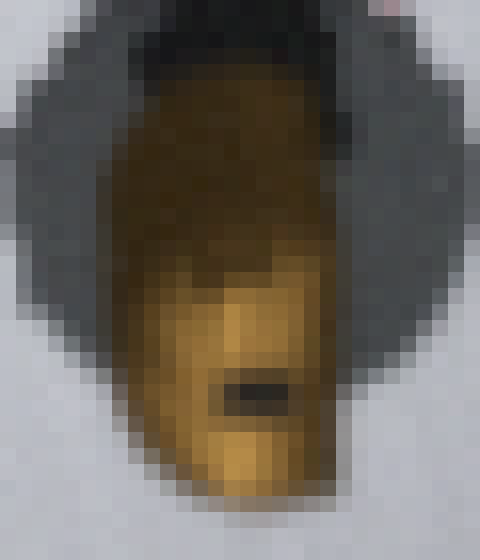

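The axis is at (0.5345, -0.3224) with dot residuals under 0.2 mm, and the heights match the text (75, 105 and 55 mm). The pointer sits at one dot, so the ring must go 1.2 rad clockwise. The tip crop shows the flat on the image's right with the black line horizontal, so the shaft's x is about -12° in the world. Next I grip the ring.

carry_out(motion=[[-0.0135, 0.0122, 0.03, 0, 0, 0, -0.5], [-0.0135, 0.0122, 0.06, 0, 0, 0, -0.5], [-0.0135, 0.0122, 0.08, 0, 0, 0, -0.5], [-0.0135, 0.0122, 0.1, 0, 0, 0, -0.5], [-0.0135, 0.0122, 0.12, 0, 0, 0, -0.5], [-0.0135, 0.0122, 0.137, 0, 0, 0, -0.5], [-0.0135, 0.0122, 0.137, 0, 0, 0, -0.5], [-0.0135, 0.0122, 0.137, 0, 0, 0, -0.5], [-0.0135, 0.0122, 0.137, 0, 0, 0, 0.3], [-0.0135, 0.0122, 0.137, 0, 0, 0, 0.3], [-0.0135, 0.0122, 0.137, 0, 0, 0, 0.3], [-0.0135, 0.0122, 0.137, 0, 0, 0, 0.3], [-0.0135, 0.0122, 0.137, 0, 0, 0, 0.3]], grip_force=30)

```text
t: 3.58
ee_pos: [0.5342, -0.3244, 0.0753]
ee_rot: [-2.439, -1.979, 0.0]
wrist_force: [-4.1, 3.1, 6.5]
gripper_width: 0.0553
gripper_force: 30.0
```

carry_out(motion=[[-0.0, 0, 0, 0, 0, 0.12, 0.3], [0, 0, 0, 0, 0, 0.24, 0.3], [0, 0, 0, 0, 0, 0.36, 0.3], [0, 0, 0, 0, 0, 0.48, 0.3], [0, 0, 0, 0, 0, 0.6, 0.3], [0, 0, 0, 0, 0, 0.72, 0.3], [0, 0, 0, 0, 0, 0.84, 0.3], [0, 0, 0, 0, 0, 0.96, 0.3], [0, 0, 0, 0, 0, 1.08, 0.3], [0, 0, 0, 0, 0, 1.2, 0.3], [0, 0, 0, 0, 0, 1.22, 0.3], [0, 0, 0, 0, 0, 1.22, 0.3], [0, 0, 0, 0, 0, 1.22, 0.3]])

```text
t: 4.67
ee_pos: [0.533, -0.323, 0.0753]
ee_rot: [-3.131, -0.224, 0.005]
wrist_force: [-6.5, 7.1, 10.2]
gripper_width: 0.0553
gripper_force: 30.0
```

carry_out(motion=[[0, 0, 0, 0, 0, 0, -0.5], [0, 0, 0, 0, 0, 0, -0.5], [0, 0, 0, 0, 0, 0, -0.5], [0, 0, -0.03, 0, 0, 0, -0.5], [0, 0, -0.06, 0, 0, 0, -0.5], [0, 0, -0.1, 0, 0, 0, -0.5], [0, 0, -0.135, 0, 0, 0, -0.5], [0, 0, -0.135, 0, 0, 0, -0.5], [0, 0, -0.135, 0, 0, 0, -0.5]])

```text
t: 5.42
ee_pos: [0.5368, -0.3266, 0.2118]
ee_rot: [3.129, 0.224, 0.008]
wrist_force: [-0.6, 1.0, -0.2]
gripper_width: 0.0659
gripper_force: 0.0
```

Run:
```python
from h import *
np.set_printoptions(precision=4,suppress=True)
f=grab('wrist','w3'); s=r.sense(); print(s['t'],s['ee_pos'],s['joint_positions'],cv2.Rodrigues(np.array(s['ee_rot']))[0][:,0])
ax=np.array([.5345,-.3224])
R=f['pixels'].astype(int); m=(R[...,0]>120)&(R[...,1]<80)&(R[...,2]<80)
v,u=np.nonzero(m);P=plane(f,np.c_[u,v],.075)[:,:2];d=P-ax;rr=np.hypot(*d.T);k=(rr<.032)&(rr>.008)
q=d[k].mean(0);print(k.sum(),'pointer',np.degrees(np.arctan2(q[1],q[0])),'want -17.5; line',np.degrees(np.arctan2(*np.linalg.svd(d[k]-q)[2][0][::-1])))
c=proj(f,[[*ax,.105]])[0];print(c)
x,y=c.astype(int)
a=f['pixels'][max(0,y-75):y+75,x-100:x+100,::-1]; b=f['pixels'][y-18:y+18,x-24:x+24,::-1]
o=np.vstack([cv2.resize(a,(533,400),interpolation=cv2.INTER_CUBIC)[:,:,:]]); o2=cv2.resize(b,(533,400),interpolation=cv2.INTER_NEAREST)
cv2.imwrite('pics/c4.png',cv2.resize(np.hstack([o,o2]),(800,300)))
```

```text
5.4667 [ 0.5355 -0.3255  0.2096] [-0.6564  0.4193  1.4845 -0.0001  1.2352  0.7718] [0.9898 0.1422 0.0018]
0 pointer nan want -17.5; line 0.0
[270.1294 223.4932]<stdin>:7: RuntimeWarning: Mean of empty slice.
  ret = um.true_divide(
```

View pics/c4.png

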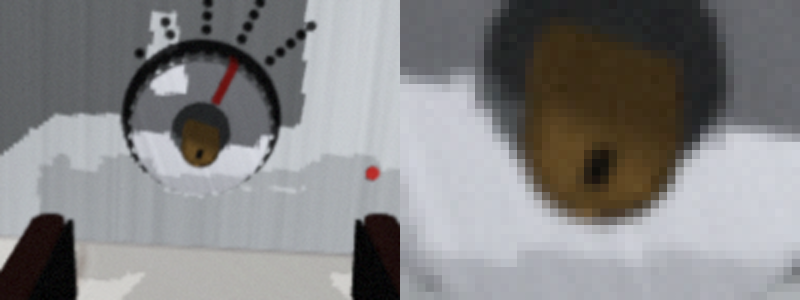

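The ring's red pointer at (225,80) now lines up with the four-dot row starting at (241,40). The shaft tip shows its black line running from (592,183) to (607,150).

Run:
```python
from h import *
np.set_printoptions(precision=4,suppress=True)
ax=np.array([.5345,-.3224])
A=lambda d:np.degrees(np.arctan2(d[...,1],d[...,0]))
f=load('w3');R=f['pixels'].astype(int)
m=(R[...,0]>R[...,1]+50)&(R[...,0]>R[...,2]+50)
v,u=np.nonzero(m);d=plane(f,np.c_[u,v],.075)[:,:2]-ax;rr=np.hypot(*d.T);k=(rr<.031)&(rr>.014)
print(k.sum(),'pointer',A(d[k].mean(0)))
for n in('w2','w3'):
    f=load(n);g=cv2.cvtColor(f['pixels'],cv2.COLOR_RGB2GRAY).astype(float)
    c=proj(f,[[*ax,.105]])[0]
    v,u=np.mgrid[0:420,0:560];P=plane(f,np.c_[u.ravel(),v.ravel()],.105)[:,:2]
    d=P-ax;gg=g.ravel();k=np.hypot(*(d).T)<.0035
    w=np.clip(np.median(gg[k])-12-gg[k],0,None);q=(d[k]*w[:,None]).sum(0)/w.sum()
    C=((d[k]-q)*w[:,None]).T@(d[k]-q);e=np.linalg.eigh(C)
    print(n,c,'mark centre',q,'dir',A(e[1][:,1]),A(e[1][:,1])+180,'eig',e[0]/w.sum(),w.sum())
# knob in w1
f=load('w1');R=f['pixels'].astype(int);m=(R.max(2)<60).astype(np.uint8);m[:,:195]=0;m[70:]=0;m[:,275:]=0
h=(R.min(2)>110);h[:10]=0;h[32:]=0;h[:,:225]=0;h[:,262:]=0
v,u=np.nonzero(h);print(np.c_[u,v][::8].tolist())
P=plane(f,np.c_[u,v],.038)[:,:2];print('white',P.mean(0),A(np.linalg.svd(P-P.mean(0))[2][0]),len(P))
print(deep(f,[(225,25),(235,20)]))
```

```text
77 pointer -17.674968708988743
w2 [294.373  239.2714] mark centre [ 0.0009 -0.0002] dir 167.76817063434146 347.76817063434146 eig [0. 0.] 547.5
w3 [270.1294 223.4932] mark centre [-0.0009  0.0005] dir 163.358505589602 343.35850558960203 eig [0. 0.] 253.0
[[258, 10], [258, 12], [249, 14], [261, 14], [250, 15], [261, 15], [245, 16], [253, 16], [240, 17], [248, 17], [237, 18], [245, 18], [239, 19]]
white [0.5108 0.0102] 176.0080761438134 104
[[0.4867 0.0072 0.0388]
 [0.4968 0.0094 0.0388]]
```

carry_out(motion=[[-0.002, -0.04, 0, 0, 0, 0.05, -0.3], [-0.002, -0.08, 0, 0, 0, 0.1, -0.3], [-0.002, -0.12, 0, 0, 0, 0.15, -0.3], [-0.002, -0.16, 0, 0, 0, 0.2, -0.3], [-0.002, -0.2, 0, 0, 0, 0.21, -0.3], [-0.002, -0.24, 0.01, 0, 0, 0.21, -0.3], [-0.002, -0.28, 0.02, 0, 0, 0.21, -0.3], [-0.002, -0.315, 0.03, 0, 0, 0.21, -0.3], [-0.002, -0.337, 0.04, 0, 0, 0.21, -0.3], [-0.002, -0.337, 0.04, 0, 0, 0.21, -0.3], [-0.002, -0.337, 0.04, 0, 0, 0.21, -0.3], [-0.002, -0.337, 0.04, 0, 0, 0.21, -0.3]])

```text
t: 6.47
ee_pos: [0.4849, 0.0076, 0.168]
ee_rot: [3.139, -0.105, -0.002]
wrist_force: [0.1, 0.8, -0.8]
gripper_width: 0.0568
gripper_force: 0.0
```

Run:
```python
from h import *
np.set_printoptions(precision=4,suppress=True)
f=grab('wrist','w4'); s=r.sense(); print(s['t'],s['ee_pos'],s['joint_positions'],cv2.Rodrigues(np.array(s['ee_rot']))[0][:,0])
c=proj(f,[[.486,.007,.038]])[0];print(c)
print('spoon',deep(load('scene0'),[(264,204),(258,202),(250,200)]))
```

```text
6.5167 [0.4853 0.0072 0.1684] [-0.1271  0.2752  1.8347 -0.0007  1.0319  1.5118] [ 0.9977 -0.0677 -0.0003]
[277.7453 210.0831]
spoon [[0.4803 0.0613 0.0918]
 [0.4837 0.0864 0.0856]
 [0.5539 0.1746 0.0046]]
```

View pics/w4.png

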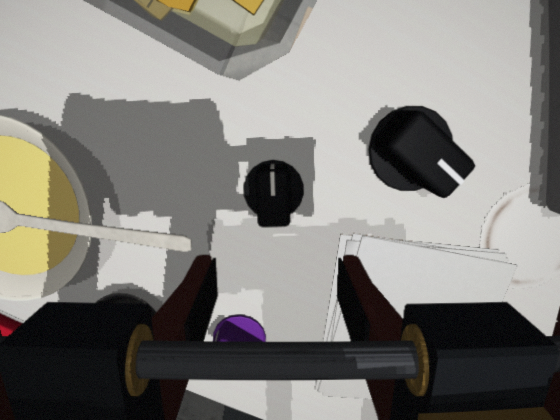

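The wrist view shows the knob at (273,188), its white line at (272,180) and wing along the image vertical. The bowl's spoon sticks out to (190,243), near where the gripper body will be. I'll measure the knob and the spoon height.

Run:
```python
from h import *
np.set_printoptions(precision=4,suppress=True)
A=lambda d:np.degrees(np.arctan2(d[...,1],d[...,0]))
f=load('w4');R=f['pixels'].astype(int)
print('spoon',deep(f,[(186,243),(180,242),(170,241),(150,239),(120,234),(90,230)]))
m=(R.max(2)<75).astype(np.uint8);m[:, :225]=0;m[:,320:]=0;m[:150]=0;m[240:]=0
n,l,st,_=cv2.connectedComponentsWithStats(m);i=1+st[1:,4].argmax();print(st[i]);
b=(l==i).astype(np.uint8);v,u=np.nonzero(b)
D=deep(f,np.c_[u,v]);top=abs(D[:,2]-.038)<.003
print('top z',np.median(D[top,2]),top.sum())
P=plane(f,np.c_[u,v][top],.038)[:,:2].astype(np.float32);print('top rect',cv2.minAreaRect(P*1000))
fl=(D[:,2]<.012);Q=plane(f,np.c_[u,v][fl],.005)[:,:2].astype(np.float32);print('flange encl',cv2.minEnclosingCircle(Q*1000),fl.sum(),D[fl,2].mean())
h=(R.min(2)>105);h[:160]=0;h[200:]=0;h[:,264:]=h[:,264:];h[:,:262]=0;h[:,284:]=0
v,u=np.nonzero(h);W=plane(f,np.c_[u,v],.038)[:,:2];print('white',len(W),W.min(0),W.max(0),A(np.linalg.svd(W-W.mean(0))[2][0]),W.mean(0))
# triangulate line centre in w1 & w4? height check by scene depth
```

```text
spoon [[0.4821 0.0667 0.09  ]
 [0.4826 0.0709 0.0887]
 [0.4831 0.0779 0.087 ]
 [0.4838 0.0926 0.0826]
 [0.4865 0.1156 0.0758]
 [0.4885 0.1406 0.0681]]
[ 244  160   60   67 2975]
top z 0.03782361465877346 1708
top rect ((495.6115417480469, 10.418423652648926), (25.413082122802734, 44.545677185058594), 87.5461654663086)
flange encl ((495.1435241699219, 10.130038261413574), 25.780319213867188) 1075 0.004822055996618751
white 75 [0.4988 0.0086] [0.5252 0.0161] -177.43339613524907 [0.5074 0.01  ]
```

The knob centre is (0.4955, 0.0103), its top is at 37.8 mm, the size checks out (25x45 mm wing, 51.6 mm flange), and its x is about -2.5°. The spoon end is at z 0.09, so I'll grip high on the wing (TCP z 0.036), which puts the body at about 0.10 and clear of it.

carry_out(motion=[[0.01, -0.0038, 0.03, 0, 0, -0.025, 0.14], [0.01, -0.0038, 0.05, 0, 0, -0.025, 0.14], [0.01, -0.0038, 0.05, 0, 0, -0.025, 0.14], [0.01, -0.0038, 0.08, 0, 0, -0.025, 0.14], [0.01, -0.0038, 0.1, 0, 0, -0.025, 0.14], [0.01, -0.0038, 0.12, 0, 0, -0.025, 0.14], [0.01, -0.0038, 0.132, 0, 0, -0.025, 0.14], [0.01, -0.0038, 0.132, 0, 0, -0.025, 0.14], [0.01, -0.0038, 0.132, 0, 0, -0.025, 0.14], [0.01, -0.0038, 0.132, 0, 0, -0.025, 0.8], [0.01, -0.0038, 0.132, 0, 0, -0.025, 0.8], [0.01, -0.0038, 0.132, 0, 0, -0.025, 0.8], [0.01, -0.0038, 0.132, 0, 0, -0.025, 0.8], [0.01, -0.0038, 0.132, 0, 0, -0.025, 0.8]], grip_force=45)

```text
t: 7.68
ee_pos: [0.4963, 0.0109, 0.0379]
ee_rot: [3.14, -0.066, 0.004]
wrist_force: [-1.0, -2.5, 7.1]
gripper_width: 0.0256
gripper_force: 45.0
```

Run:
```python
from h import *
s=r.sense(); print(s['t'],s['ee_pos'],s['joint_positions'],cv2.Rodrigues(np.array(s['ee_rot']))[0],s['gripper_width'],s['wrist_force'])
```

```text
7.6833 [0.49625061 0.01094055 0.03791506] [-1.16811533e-01  4.92196467e-01  1.92858740e+00 -8.18854525e-04
  7.18275608e-01  1.49654583e+00] [[ 9.99117381e-01 -4.19337599e-02  2.45327065e-03]
 [-4.19318361e-02 -9.99120129e-01 -8.30456054e-04]
 [ 2.48593623e-03  7.26852935e-04 -9.99996646e-01]] 0.025624195655703386 [-1.00973841 -2.47542726  7.06346437]
```

carry_out(motion=[[0, 0, -0.03, 0, 0, 0, 0.8], [0, 0, -0.06, 0, 0, 0, 0.8], [0, 0, -0.1, 0, 0, 0, 0.8], [0, 0, -0.135, 0, 0, 0, 0.8], [0.005, 0.03, -0.145, 0, 0, 0.04, 0.8], [0.01, 0.065, -0.145, 0, 0, 0.08, 0.8], [0.016, 0.1, -0.145, 0, 0, 0.12, 0.8], [0.022, 0.14, -0.145, 0, 0, 0.16, 0.8], [0.029, 0.18, -0.145, 0, 0, 0.2, 0.8], [0.035, 0.22, -0.145, 0, 0, 0.21, 0.8], [0.042, 0.26, -0.145, 0, 0, 0.21, 0.8], [0.048, 0.3, -0.145, 0, 0, 0.21, 0.8], [0.053, 0.3314, -0.145, 0, 0, 0.21, 0.8], [0.053, 0.3314, -0.145, 0, 0, 0.21, 0.8], [0.053, 0.3314, -0.145, 0, 0, 0.21, 0.8], [0.053, 0.3314, -0.145, 0, 0, 0.21, 0.8]])

```text
t: 9.02
ee_pos: [0.5335, -0.321, 0.1816]
ee_rot: [-3.116, 0.396, 0.002]
wrist_force: [-0.1, 0.3, -0.7]
gripper_width: 0.0255
gripper_force: 45.0
```

Run:
```python
from h import *
np.set_printoptions(precision=4,suppress=True)
f=grab('wrist','w5'); s=r.sense(); Rt=cv2.Rodrigues(np.array(s['ee_rot']))[0]
print(s['t'],s['ee_pos'],Rt,s['gripper_width'],s['wrist_force'])
print('yaw',np.degrees(np.arctan2(Rt[1,0],Rt[0,0])))
p=np.array(s['ee_pos']);d=np.array([.5345,-.3224])-p[:2]
print('to axis in tool xy',Rt[:2,:2].T@d)
print(proj(f,[[.5345,-.3224,.105]]))
```

```text
9.0667 [ 0.5336 -0.3204  0.1816] [[ 0.9685 -0.249  -0.0009]
 [-0.249  -0.9685  0.0012]
 [-0.0011 -0.0009 -1.    ]] 0.02567870743791049 [0.2661 0.6106 0.4167]
yaw -14.419399294457834
to axis in tool xy [0.0014 0.0017]
[[278.99   231.9032]]
```

View pics/w5.png

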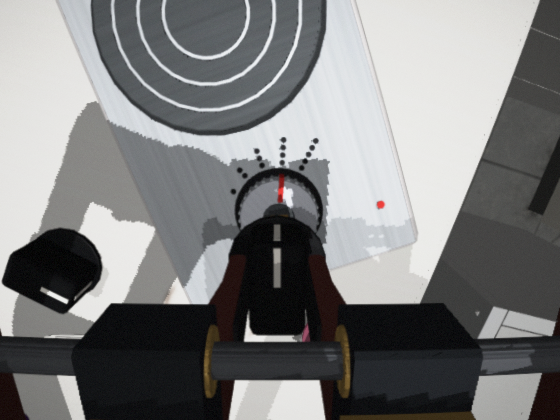

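The held knob's white line runs (277,224) to (277,288). It is centred between the fingers and parallel to the tool's x. I'll check the knob's offset in the tool from this line.

Run:
```python
from h import *
np.set_printoptions(precision=4,suppress=True)
A=lambda d:np.degrees(np.arctan2(d[...,1],d[...,0]))
def line(n,z,box):
    f=load(n);R=f['pixels'].astype(int);x0,x1,y0,y1=box
    h=np.zeros(R.shape[:2],bool);h[y0:y1,x0:x1]=(R.min(2)>80)[y0:y1,x0:x1]
    v,u=np.nonzero(h);return plane(f,np.c_[u,v],z)[:,:2],(u.min(),u.max(),v.min(),v.max())
P,b=line('w4',.038,(266,280,160,205));c=np.array([.4955,.0103]);a=np.radians(-2.4)
Rk=np.array([[np.cos(a),-np.sin(a)],[np.sin(a),np.cos(a)]]);q=(P-c)@Rk;print('knob frame line',b,q.min(0),q.max(0),np.median(q,0))
s=r.sense();p=np.array(s['ee_pos']);Rt=cv2.Rodrigues(np.array(s['ee_rot']))[0][:2,:2]
P,b=line('w5',p[2],(270,284,221,295));q=(P-p[:2])@Rt;print('tool frame line',b,q.min(0),q.max(0),np.median(q,0))
f=load('w5');R=f['pixels'];P=deep(f,[(266,260),(290,260),(277,310)]);print(P)
```

```text
knob frame line (np.int64(266), np.int64(279), np.int64(160), np.int64(195)) [ 0.0026 -0.0056] [0.0293 0.0041] [0.0119 0.    ]
tool frame line (np.int64(273), np.int64(280), np.int64(225), np.int64(286)) [ 0.002  -0.0012] [0.0299 0.0017] [0.015  0.0004]
[[ 0.5489 -0.32    0.1827]
 [ 0.5463 -0.3298  0.1825]
 [ 0.5234 -0.3182  0.1805]]
```

carry_out(motion=[[0.002, 0.0014, 0.0, 0, 0, 0, 0.8], [0.002, 0.0014, 0.015, 0, 0, 0, 0.8], [0.002, 0.0014, 0.03, 0, 0, 0, 0.8], [0.002, 0.0014, 0.034, 0, 0, 0, 0.8], [0.002, 0.0014, 0.037, 0, 0, 0, 0.8], [0.002, 0.0014, 0.04, 0, 0, 0, 0.8], [0.002, 0.0014, 0.043, 0, 0, 0, 0.8], [0.002, 0.0014, 0.046, 0, 0, 0, 0.8], [0.002, 0.0014, 0.046, 0, 0, 0, 0.8]], grip_force=55)

```text
t: 9.82
ee_pos: [0.5356, -0.3237, 0.1355]
ee_rot: [-3.117, 0.395, 0.0]
wrist_force: [0.3, 0.5, -0.3]
gripper_width: 0.026
gripper_force: 55.0
```

The knob is 7 mm onto the shaft with no force, so the D matches. Pushing on.

carry_out(motion=[[0, 0, 0.003, 0, 0, 0, 0.8], [0, 0, 0.006, 0, 0, 0, 0.8], [0, 0, 0.009, 0, 0, 0, 0.8], [0, 0, 0.012, 0, 0, 0, 0.8], [0, 0, 0.014, 0, 0, 0, 0.8], [0, 0, 0.016, 0, 0, 0, 0.8], [0, 0, 0.018, 0, 0, 0, 0.8], [0, 0, 0.02, 0, 0, 0, 0.8], [0, 0, 0.02, 0, 0, 0, 0.8], [0, 0, 0.02, 0, 0, 0, 0.8]])

```text
t: 10.65
ee_pos: [0.5359, -0.3239, 0.1167]
ee_rot: [3.116, -0.395, 0.001]
wrist_force: [-2.5, 2.4, 10.0]
gripper_width: 0.0255
gripper_force: 55.0
```

carry_out(motion=[[0, 0, 0.001, 0, 0, 0, 0.8], [0, 0, 0.002, 0, 0, 0, 0.8], [0, 0, 0.003, 0, 0, 0, 0.8], [0, 0, 0.004, 0, 0, 0, 0.8], [0, 0, 0.005, 0, 0, 0, 0.8], [0, 0, 0.005, 0, 0, 0, 0.8], [0, 0, 0.005, 0, 0, 0, 0.8]])

```text
t: 11.23
ee_pos: [0.5362, -0.3241, 0.1144]
ee_rot: [3.115, -0.395, 0.003]
wrist_force: [-6.4, 5.0, 26.4]
gripper_width: 0.0257
gripper_force: 55.0
```

The force rose sharply to 26 N at a knob height of about 0.0765, so this is the hard stop. I'll check the ring and the knob.

Run:
```python
from h import *
np.set_printoptions(precision=4,suppress=True)
f=grab('wrist','w6');g=grab('scene','s6');s=r.sense();print(s['t'],s['ee_pos'],s['wrist_force'])
x,y=proj(g,[[.5345,-.3224,.09]])[0].astype(int)
a=cv2.resize(f['pixels'][100:300,180:380,::-1],(400,400),interpolation=cv2.INTER_CUBIC);b=cv2.resize(g['pixels'][y-50:y+50,x-50:x+50,::-1],(400,400),interpolation=cv2.INTER_CUBIC)
cv2.imwrite('pics/c6.png',np.hstack([a,b]))
ax=np.array([.5345,-.3224]);R=f['pixels'].astype(int)
m=(R[...,0]>R[...,1]+40)&(R[...,0]>R[...,2]+40);v,u=np.nonzero(m)
d=plane(f,np.c_[u,v],.075)[:,:2]-ax;rr=np.hypot(*d.T);k=(rr<.031)&(rr>.012)
print(k.sum(),'pointer',np.degrees(np.arctan2(*d[k].mean(0)[::-1])) if k.any() else None)
P=deep(f,[(c,rw) for rw in (250,265,280) for c in (264,290)]);print('knob top z',P[:,2])
```

```text
11.3333 [ 0.5362 -0.3241  0.1144] [-5.8292  5.5305 27.4199]
76 pointer -17.906821253090758
knob top z [0.1144 0.1143 0.1143 0.114  0.1154 0.1148]
```

View pics/c6.png

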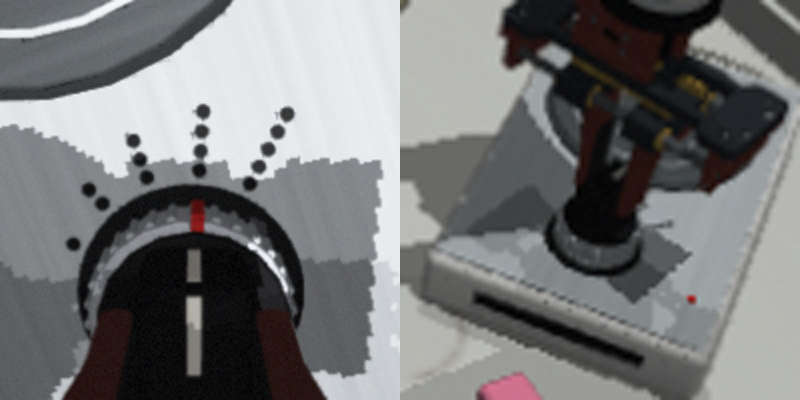

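The knob sits just over the ring with its top at z 0.1145 (expected 0.115). The red pointer at (197,215) faces the four-dot row at (200,170), measured at -17.9° against -17.5°. The job is done, so I'm handing it in while still pressing.

```bash
python3 -c "
from cell import r
print(r.close_job())"
```

```text
the job is handed in; nothing more can be done
None
```

I turned the limit ring to four, then fitted the knob on the shaft and handed the job in at about 11 s with the knob still held fully pressed (about 27 N); no verdict came back.

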